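# Tip the bottles into the packing chest, break the lid stay and shut the lid

### The job

Lift the orange handle of the tilt tray until both square white bottles have slid into the blue chest, then lower the tray gently until it is back level. Then break the lid's folding stay by pulling its red knee pin towards the front of the chest, and after that lower the lid gently until it is fully shut. Leave everything else on the table undisturbed.

Things in the scene. Friction and masses are not known exactly. Their poses are not given: they have to be found in the camera images.
- chest_middle (a point): middle of the fixed blue chest's open mouth, at the rim (130 mm above the table). x runs to the hinge side (away from the robot), y towards the tilt tray, z up: 'chest x, y, z' below; tray and stay share them. Chest 200 (x) by 240 mm (y) outside, walls 6 mm, inner floor 114 mm down. It stands on a fixed 12 mm board, x -105..125, y -175..325 mm from here
- lid (a joint): the chest's flat blue lid, 200 x 240 x 10 mm, hinged along the far rim: 0 = standing open (80 degrees up) as at the start, grows as it is lowered, 1.40 = shut flat on the rim. The hinge is stiff (0.42 N m friction): the lid stays where it is left and must be pushed all the way down (2 to 5 N near the edge). It cannot be lowered while the stay is locked
- lid_edge (a point): middle of the lid's free edge, half-way through its 10 mm thickness; 200 mm from the hinge line
- lid_hinge (a point): middle of the lid's hinge line, on the lid's inner face: 100 mm in chest +x of chest_middle, at rim height. The outer face is 10 mm from the inner one. Open, the outer face looks in chest +x; shut, it is on top
- knee (a joint): knee of the folding lid stay: two flat steel links of 90 mm outside the chest's -y wall, from the wall to the lid's side edge. 0 = locked (resting on its stop, bent 0.24 rad towards the hinge side), 0.24 = links in line; beyond that it is broken and folds towards chest -x (front) and down, 2.87 when the lid is shut. Lid and knee move together. A few newtons on the pin break it
- knee_grip (a point): point on the axis of the red knee pin, 62 mm out from the lower link: round, 14 mm thick, sticking out 74 mm from the knee in chest -y, with a 20 mm end cap. Can be pinched (pads closing along chest x) or hooked from above here. To break the stay it moves in chest -x and a little up, on a circle about stay_foot
- stay_foot (a point): pivot of the lower stay link on the chest's outer -y wall, 30 mm under the rim; the knee pin circles it at 90 mm radius (in the chest x-z plane)
- tray (a joint): aluminium tilt tray beside the chest, inside 142 mm (chest x) by 186 mm (chest y), walls 45 mm, open towards the chest: 0 = level at rest on its frame, grows as the outer end is lifted, 1.0 = end stop. Hinged along chest x on its chest side; falls back when let go. Bottles slide out at about 0.5 to 0.9 rad
- tray_handle (a point): middle of the tray's orange bar handle at its outer end: round bar, 14 mm thick, 110 mm long along chest x, 160 mm above the table when the tray is level; 45 mm clear of the end wall. Pinched from above with pads closing along chest y, it can turn in the grip
- tray_hinge (a point): middle of the tray's hinge line, 138 mm above the table; the handle axis is 235 mm from it in chest y and 22 mm above it when the tray is level
- flask0_centre (a point): centre of the square white bottle with the blue cap lying in the tray, 48 x 48 x 96 mm, about 0.16 kg
- flask1_centre (a point): centre of the square white bottle with the green cap lying in the tray, 48 x 48 x 96 mm, about 0.16 kg
- white_bottle: bystander: upright round white bottle, plain, 60 mm across, 170 mm tall; origin at its foot
- blue_cap_bottle: bystander: upright round white bottle with label and blue cap, 60 mm across, 150 mm tall; origin at its foot
- amber_bottle: bystander: upright amber bottle, 60 mm across, 130 mm tall; origin at its foot
- squat_jar: bystander: white jar with yellow lid, 72 mm across, 85 mm tall; origin at its foot
- carton: bystander: small cardboard carton, 70 x 100 x 75 mm tall; origin under its centre
- tape_roll: bystander: orange roll lying flat, 90 mm across, 45 mm tall; origin under its centre
- spanner: bystander: spanner lying on the table, 160 mm long
Not all that is in view belongs to the job. What is shaped like the part that bears flask0_centre but purple is not meant.

How it is judged:
By the outcome, as a careful person would: the job done as asked, in the order asked, and still so for the second after the job is handed in, with the robot touching nothing.
It also fails if it takes over 69 s, if anything falls off the work surface, if the arm or the gripper's body presses on something with over 40 N, if the wrist force passes 120 N, or if a joint passes its speed limit or range.

### The arm

A 6-joint arm with a two-finger parallel gripper is mounted at the origin on the work surface. World frame = base frame: x ahead of the robot, y to its left, z up, the work surface at z = 0. Lengths are in m, angles in rad, forces in N, time in s.
With the tool pointing down it reaches from about 0.25 to 0.775 m from the base axis. Payload 4 kg.
Tool frame: the origin (TCP) lies on the centre line of the jaws, within the pads' length; the fingertips stand 14 mm ahead of it and the grasp point (between the pads) lies 5 mm behind it (robot.tcp_to_tips is the distance from the TCP to the fingertips, in m); z points along the fingers, y is the line along which they close (so a half turn about z gives the same grasp; the last joint's range is limited). The gripper opens to 94 mm and grips with 3 to 60 N. Pads are 16 mm wide; open, the fingers measure 119 mm over their backs; the gripper's body (75 mm by 177 mm) begins 78 mm behind the grasp point.
Start: joints at [-1.293, 0.087, 1.371, -0, 1.684, -0.103], TCP at [0.204, -0.511, 0.186] pointing down, gripper open.
Joint ranges: [-3.1, 3.1], [-0.76, 2.03], [0.27, 2.55], [-1.08, 4.22], [0.17, 2.65], [-2.57, 2.57]. Speed limits (rad/s): [2.79, 2.79, 3.14, 3.14, 3.14, 3.14].

### API

Orientations are given as [roll, pitch, yaw] about the fixed x, y, z axes, in that order (R = Rz(yaw) Ry(pitch) Rx(roll)).
In Python, from bench import robot gives the robot as it stands.
- The arm moves only by the tool carry_out, never from a script. Its argument "increments" is a list of rows, each a list of 3 entries, a list of its own where there are three numbers: the closure in counts, from 0 (fully open) to 255 (shut), then the shift along the tool's x, y, z in mm, then the turn about the tool's z in degrees. In form: [[fingers, [dx, dy, dz], twist], ...]. A call has 1 to 8 rows; each row shifts and turns the commanded pose from where the row before left it, along the tool's axes as they then stand; what a row does not reach is not made up. A row lasts 1/10 s, in which the tool goes at most 50 mm and 8.59 degrees, less where a joint would pass 70% of its speed; a pose out of reach is approached as far as the arm can. A call with a gripper value outside its range is refused whole. The fingers move at their own pace and stop on an object; the grip force is fixed at half the most. Time passes only in rows, so rows that do not move let the fingers close. It gives the time, the measured TCP pose, the force, the opening and the grip force at its end, in the units of the state.
- robot.get_obs(): the state, without advancing time (a new reading comes with each control period).
- robot.snapshot(name): name is "side" or "top" or "wrist"; returns the picture (420x560x3 uint8, blue, green, red); there is no depth.
- robot.get_calibration(name): a dict with "vfov" (degrees; the focal length in pixels is half the picture's height over the tangent of half this angle, whatever the lens; pixels are square), "cx", "cy" (the principal point, pixels), "k1" (the pictures are not rectified: a ray, as slopes to the right and down, at radius r is drawn at 1 + k1 r^2 times it, then the intrinsics apply), "T" (4x4, takes a point from camera to world coordinates). Camera axes: x right, y down, z forward; pixel columns grow to the right and rows downward; lengths in m; the calibration is good to about 2 mm. A picture is of the moment at which its call begins: read the wrist's pose just before it. get_calibration takes no time and is no camera call; for the wrist camera it gives the pose at the moment of the call.
- robot.close_job(): hands the job in; it is judged then, once.
The state is a dict: "time": time; "joint_positions": joint angles; "qvel": joint speeds; "joint_torque": joint torques, N m; "tool_pos": TCP position; "ee_rot": TCP orientation; "wrist_force": force on the tool from outside, world axes, zero at the start; "wrist_torque": the same for the moment, N m; "width": finger opening in m; "finger_force": force on a finger pad.
Only numpy, scipy, OpenCV 4.12 (cv2) and the standard library are available. Lean on these libraries where they do the work, as an engineer would, in place of code of your own. Each camera call takes 0.05 s, during which the arm holds its last target. There are 200 camera calls.

## Working session

There is one attempt and no reset: what is moved stays moved. The work goes in short steps, Python scripts to look and compute and a tool call to move; the robot and the scene stay as the last step left them, time stands still between calls to the robot, and variables do not carry over. Pictures are saved under pics/ and viewed, at most 10 in all, crops included, and the job is handed in when it is done.

Besides the shell and the picture viewer there is one more tool, called after "Request:" in YAML: its name, and indented under it one key for each argument. carry_out: Moves the arm, as the interface text tells. Its arguments: {"type":"object","properties":{"increments":{"type":"array","items":{"type":"array"}}},"required":["increments"]}

```bash
mkdir -p pics; ls; python3 - <<'E'
from bench import robot
import cv2,numpy as np
for n in("side","top"):
    im=robot.snapshot(n); cv2.imwrite(f"pics/{n}0.png",im)
    c=robot.get_calibration(n); print(n,c)
o=robot.get_obs(); print(o)
E
```

```text
pics
side {'vfov': 51.40566770862388, 'cx': 276.71217609225016, 'cy': 203.74214650875655, 'k1': -0.11040987222203572, 'T': array([[-0.99855613, -0.03174734,  0.04333306,  0.50521531],
       [-0.05333711,  0.49003697, -0.87006834,  1.17758089],
       [ 0.00638755, -0.87112334, -0.49102273,  0.83640639],
       [ 0.        ,  0.        ,  0.        ,  1.        ]])}
top {'vfov': 42.61030918368832, 'cx': 276.2849837844976, 'cy': 210.84670742239038, 'k1': 0.0060243290299566, 'T': array([[ 1.62451369e-02, -9.94836092e-01,  1.00186056e-01,
         4.08756801e-01],
       [-9.99867355e-01, -1.62805930e-02,  4.63742264e-04,
         4.89907881e-02],
       [ 1.16974085e-03, -1.00180300e-01, -9.94968612e-01,
         1.56123346e+00],
       [ 0.00000000e+00,  0.00000000e+00,  0.00000000e+00,
         1.00000000e+00]])}
{'time': 0.1, 'joint_positions': array([-1.29312722e+00,  8.78928156e-02,  1.37208444e+00, -3.40904992e-05,
        1.68359568e+00, -1.03075811e-01]), 'qvel': array([-0.00061732, -0.00034506, -0.00515914,  0.0013139 ,  0.00012943,
       -0.00042667]), 'joint_torque': array([ 2.59551634e-03, -3.41254342e+01, -3.03301764e+01,  7.20845908e-02,
        3.04400269e-02, -9.52894220e-05]), 'tool_pos': array([ 0.2042375 , -0.51010434,  0.18462433]), 'ee_rot': array([-3.13961940e+00, -1.70055758e-04,  3.80740944e-01]), 'wrist_force': array([0.19852635, 0.3242625 , 0.15330498]), 'wrist_torque': array([ 0.037412  , -0.04111729,  0.00194404]), 'finger_force': 0.0, 'width': 0.09374538722337947}
```

View pics/side0.png

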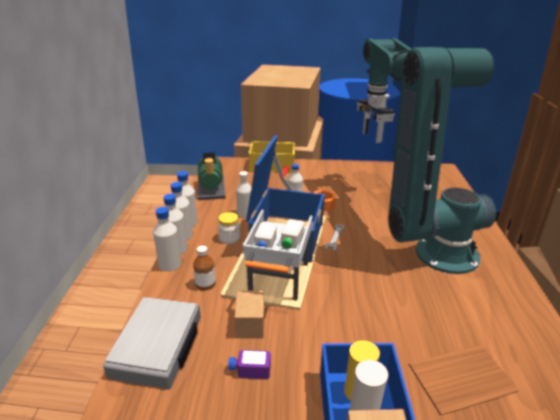

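View pics/top0.png

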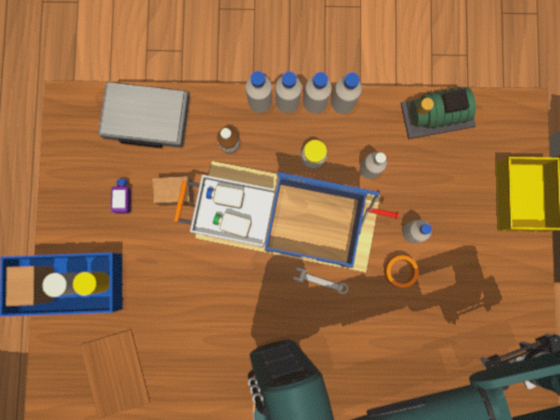

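Top view: chest centred near (318,220), orange handle near (181,200), red knee pin near (383,213), lid seen edge-on from (273,176) to (378,193). I'll enlarge for pixel precision.

```bash
python3 - <<'E'
import cv2
im=cv2.imread("pics/top0.png")
cv2.imwrite("pics/top0c.png",cv2.resize(im[150:290,160:426],None,fx=3,fy=3,interpolation=cv2.INTER_CUBIC))
E
```

```text
(no output)
```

View pics/top0c.png

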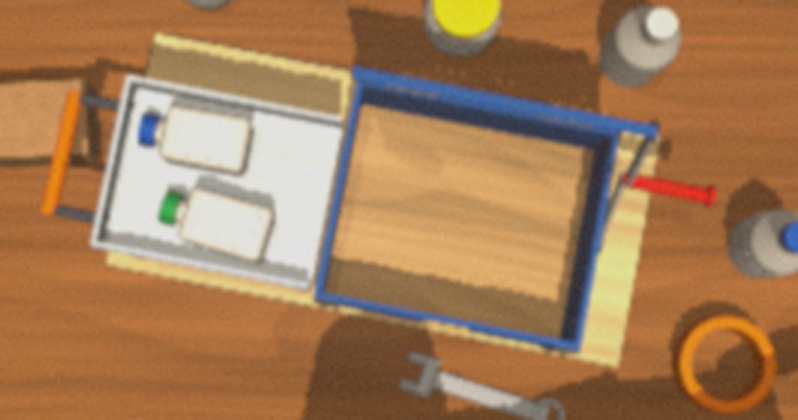

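Crop (3x, offset 160,150) shows the near-rim corners at crop (318,301) and (580,350), handle ends (73,92)/(50,212), and pin from (625,180) to cap (713,195). Bottles lie with caps outward. The carton (75 mm) is partly under the handle, but well below it.

```bash
cat > h.py <<'E'
from bench import robot
import numpy as np, cv2
def K(c):
    f=210/np.tan(np.radians(c["vfov"]/2)); return np.array([[f,0,c["cx"]],[0,f,c["cy"]],[0,0,1]])
def ray(c,p):
    s=cv2.undistortPoints(np.array([[p]],float),K(c),np.array([c["k1"],0,0,0,0]))[0,0]
    return c["T"][:3,3],c["T"][:3,:3]@[s[0],s[1],1]
def atz(c,p,z):
    o,d=ray(c,p); return o+d*(z-o[2])/d[2]
def proj(c,P):
    Ti=np.linalg.inv(c["T"]); q=Ti[:3,:3]@P+Ti[:3,3]
    return cv2.projectPoints(q.reshape(1,3),np.zeros(3),np.zeros(3),K(c),np.array([c["k1"],0,0,0,0]))[0].ravel()
E
cat > m.py <<'E'
from h import *
c=robot.get_calibration("top"); cr=lambda x,y:((x+1)/3+160-.33,(y+1)/3+150-.33)
A=atz(c,cr(318,301),.13);B=atz(c,cr(580,350),.13)
h1=atz(c,cr(73,92),.16);h2=atz(c,cr(50,212),.16)
print("front rim",A,B,np.linalg.norm(A-B)); print("handle",h1,h2,np.linalg.norm(h1-h2),(h1+h2)/2)
ey=(A-B)/np.linalg.norm(A-B); ex=np.array([ey[1],-ey[0],0]); print("ex",ex,"ey",ey,"yaw",np.arctan2(ex[1],ex[0]),"from handle",np.arctan2(*(h1-h2)[[1,0]]))
M=(A+B)/2+.1*ex; print("M",M)
im=cv2.imread("pics/top0.png").astype(int);b,g,r=im[...,0],im[...,1],im[...,2]
for n,m in(("orange",(r>180)&(g>80)&(g<140)&(b<50)),("red",(r>170)&(g<60)&(b<60))):
    k=cv2.connectedComponentsWithStats(m.astype(np.uint8))
    for i in range(1,k[0]):
        if k[2][i,4]>15: print(n,k[2][i],k[3][i])
for n,p in(("knee",(625,180)),("cap",(713,195))):
    for z in(.15,.165,.18,.195):
        q=atz(c,cr(*p),z)-M; print(n,z,q@ex,q@ey)
q=(h1+h2)/2-M; print("handle chest",q@ex,q@ey)
s=robot.get_calibration("side")
for nm,P in(("M",M),("h",(h1+h2)/2),("A",A),("knee",M+.048*ex-.124*ey+[0,0,.046]),("cap",M+.048*ex-.198*ey+[0,0,.046]),("edgeL",M+.065*ex+.12*ey+[0,0,.197])): print(nm,proj(s,P),proj(c,P))
E
python3 m.py
```

```text
front rim [0.44719717 0.07520768 0.13      ] [ 0.40789738 -0.15642704  0.13      ] 0.23494492686053206
handle [0.62562512 0.29265404 0.16      ] [0.51983764 0.30913222 0.16      ] 0.10706317203824844 [0.57273138 0.30089313 0.16      ]
ex [ 0.98591073 -0.16727234  0.        ] ey [0.16727234 0.98591073 0.        ] yaw -0.16806237261942203 from handle -0.15452505351701765
M [ 0.52613835 -0.05733691  0.13      ]
orange [173 181  13  41 197] [179.68020305 201.88832487]
orange [387 255  31  27 176] [399.67045455 264.0625    ]
red [372 210  26   8  93] [385.48387097 212.83870968]
knee 0.15 0.0531429297481238 -0.1283765422268008
knee 0.165 0.05115895956794626 -0.12610649103546942
knee 0.18 0.04917498938776872 -0.12383643984413802
knee 0.195 0.04719101920759119 -0.12156638865280661
cap 0.15 0.054251768888331206 -0.20645486625992387
cap 0.165 0.05225601285727776 -0.20335492058675742
cap 0.18 0.05026025682622423 -0.2002549749135911
cap 0.195 0.04826450079517078 -0.19715502924042463
handle chest -0.013985404943263044 0.36097656823335655
M [289.12335379 206.67070916] [316.24686037 221.47497553]
h [266.80827612 266.18100324] [180.518573   200.59487921]
A [314.22816687 229.48572693] [266.00333333 250.33666667]
knee [282.80679765 176.32025056] [368.05843832 210.61666   ]
cap [287.05367588 167.65036589] [396.31764682 215.84370274]
edgeL [259.76643082 164.20856241] [276.59626715 177.68435508]
```

Rays match the predicted knee (chest 48, z≈0.176). Now raise, twist to chest alignment, and move above the handle.

Request:
carry_out:
  increments:
    - [120, [0, 0, -30], 7.8]
    - [120, [0, 0, -30], 7.8]
    - [120, [0, 0, -30], 7.8]
    - [120, [0, 0, -30], 7.8]
    - [120, [10, -39, 0], 0]
    - [120, [10, -39, 0], 0]
    - [120, [10, -39, 0], 0]
    - [120, [10, -39, 0], 0]

```text
time: 0.9
tool_pos: [0.2695, -0.3617, 0.3051]
ee_rot: [-3.141, 0.0, -0.164]
wrist_force: [0.8, -0.3, 0.2]
width: 0.0499
finger_force: 0.0
```

Request:
carry_out:
  increments:
    - [120, [10, -39, 0], 0]
    - [120, [10, -39, 0], 0]
    - [120, [10, -39, 0], 0]
    - [120, [10, -39, 0], 0]
    - [120, [10, -39, 0], 0]
    - [120, [10, -39, 0], 0]
    - [120, [10, -39, 0], 0]
    - [120, [10, -39, 0], 0]

```text
time: 1.7
tool_pos: [0.3992, -0.0668, 0.3053]
ee_rot: [3.141, 0.0, -0.164]
wrist_force: [0.9, -0.5, -0.3]
width: 0.0496
finger_force: 0.0
```

Request:
carry_out:
  increments:
    - [120, [10, -39, 0], 0]
    - [120, [10, -39, 0], 0]
    - [120, [10, -39, 0], 0]
    - [120, [10, -39, 0], 0]
    - [120, [10, -39, 0], 0]
    - [120, [10, -39, 0], 0]
    - [120, [10, -39, 0], 0]
    - [120, [10, -39, 0], 0]

```text
time: 2.5
tool_pos: [0.5291, 0.228, 0.3049]
ee_rot: [3.141, 0.001, -0.164]
wrist_force: [0.0, -0.1, 0.4]
width: 0.0496
finger_force: 0.0
```

```bash
cat > goal.py <<'E'
# python3 goal.py x y z : remaining shift in tool axes (mm)
import sys
from h import *
from scipy.spatial.transform import Rotation as R
o=robot.get_obs(); d=np.array([float(a) for a in sys.argv[1:4]])-o["tool_pos"]
print(o["time"],o["tool_pos"].round(4),o["ee_rot"].round(3),"shift",(R.from_euler("xyz",o["ee_rot"]).as_matrix().T@d*1e3).round(1),"F",o["wrist_force"].round(1),o["width"].round(4),o["joint_positions"].round(2))
E
python3 goal.py .572 .302 .26
python3 -c "
from h import *
c=robot.get_calibration('wrist');im=robot.snapshot('wrist');cv2.imwrite('pics/w1.png',im);print(proj(c,np.array([.572,.302,.16])))"
```

```text
[207.28118477 174.01057175]Traceback (most recent call last):
  File "goal.py", line 6, in <module>
    print(o["time"],o["tool_pos"].round(4),o["ee_rot"].round(3),"shift",(R.from_euler("xyz",o["ee_rot"]).as_matrix().T@d*1e3).round(1),"F",o["wrist_force"].round(1),o["width"].round(4),o["joint_positions"].round(2))
                                                                                                                                                                     ^^^^^^^^^^^^^^^^
AttributeError: 'float' object has no attribute 'round'
```

View pics/w1.png

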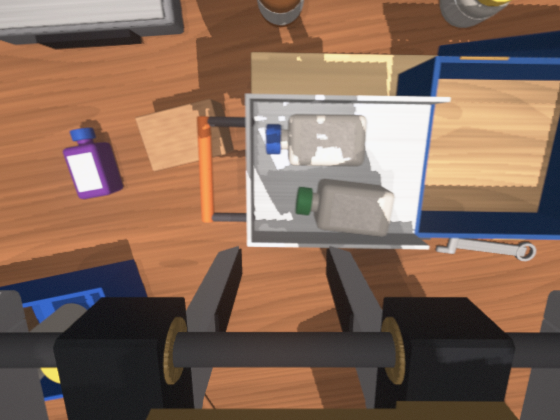

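Wrist view: handle runs (203,118) to (208,222), and the predicted centre (207,174) agrees within ~2 mm. Carton lies left below it, clear. Refine, then descend.

```bash
sed -i 's/o\["width"\].round(4)/round(o["width"],4)/' goal.py; python3 - <<'E'
from h import *
c=robot.get_calibration("wrist")
print(atz(c,(203.5,119),.16),atz(c,(208,221),.16),atz(c,(206,170),.16))
M=np.array([.526,-.057,.13])
for p in((432,60),(417,233)): print(atz(c,p,.13))
E
python3 goal.py .571 .3015 .26
```

```text
[0.6271474 0.2989925 0.16     ] [0.52286911 0.31775979 0.16      ] [0.577159   0.30773999 0.16      ]
[0.64853828 0.0593852  0.13      ]
[0.46180481 0.08392598 0.13      ]
2.55 [0.5304 0.2332 0.3025] [-3.139e+00  3.000e-03 -1.580e-01] shift [ 29.5 -73.8  42.6] F [-0.1  0.2 -1.8] 0.0499 [0.31 0.16 1.06 0.   1.92 2.04]
```

Request:
carry_out:
  increments:
    - [120, [11, -28, 0], 0]
    - [120, [11, -28, 0], 0]
    - [120, [11, -27, 20], 0]
    - [120, [0, 0, 35], 0]
    - [120, [0, 0, 30], 0]
    - [120, [0, 0, 30], 0]
    - [120, [0, 0, 20], 0]
    - [120, [0, 0, 15], 0]

```text
time: 3.35
tool_pos: [0.5739, 0.3022, 0.1527]
ee_rot: [3.139, 0.003, -0.164]
wrist_force: [0.3, 0.1, 0.2]
width: 0.0499
finger_force: 0.0
```

Request:
carry_out:
  increments:
    - [255, [0, 0, 0], 0]
    - [255, [0, 0, 0], 0]
    - [255, [0, 0, 0], 0]
    - [255, [0, 0, 0], 0]
    - [255, [0, 0, 0], 0]

```text
time: 3.85
tool_pos: [0.5755, 0.3031, 0.157]
ee_rot: [-3.14, -0.002, -0.164]
wrist_force: [0.2, -0.7, 0.1]
width: 0.013
finger_force: 0.0
```

Request:
carry_out:
  increments:
    - [255, [0, 0, 0], 0]
    - [255, [0, 0, 0], 0]

```text
time: 4.05
tool_pos: [0.5751, 0.3029, 0.1559]
ee_rot: [-3.141, -0.0, -0.164]
wrist_force: [-0.4, -0.9, 0.3]
width: 0.0006
finger_force: 0.0
```

```bash
python3 -c "
from h import *
im=robot.snapshot('wrist');s=robot.snapshot('side')
cv2.imwrite('pics/w2.png',np.hstack([im[:,100:460],cv2.resize(s[200:320,200:320],(420,420),interpolation=cv2.INTER_CUBIC)]))"
```

```text
(no output)
```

View pics/w2.png

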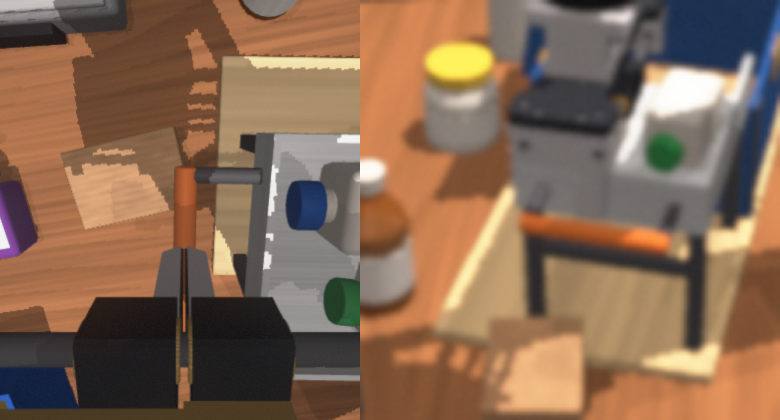

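The fingers look closed at the bar's column (285) yet lying above the bar. Check by projecting the tip and bar points.

```bash
python3 - <<'E'
from h import *
print(robot.tcp_to_tips)
c=robot.get_calibration("wrist");o=robot.get_obs();print(o["tool_pos"],c["T"][:3,3])
t=o["tool_pos"]
for n,P in(("tcp",t),("tip",t-[0,0,.014]),("grasp",t+[0,0,.005])): print(n,proj(c,P))
f=K(c)[0,0]; ex=np.array([.9866,-.163,0])
for z in(.10,.12,.14,.16): print(z,"bar width px",f*14/1e3/(c["T"][2,3]-z),"end",proj(c,np.array([.576,.3035,z])+.055*ex), "at tcp",proj(c,np.array([t[0],t[1],z])))
E
```

```text
0.014
[0.5749796  0.30286692 0.15568242] [0.65151047 0.29027479 0.35277235]
tcp [283.64844942 251.95345133]
tip [283.64175432 244.44732072]
grasp [283.65105365 254.87335812]
0.1 bar width px 18.05577530632553 end [282.57836531 156.79253932] at tcp [283.6258733  226.64541841]
0.12 bar width px 19.607142981991398 end [282.49802538 159.25089018] at tcp [283.63284266 234.45724579]
0.14 bar width px 21.45015901232224 end [282.40299155 162.15876217] at tcp [283.64100371 243.60581938]
0.16 bar width px 23.675598349725753 end [282.2888264  165.65187175] at tcp [283.65069103 254.46678163]
```

```bash
python3 - <<'E'
from h import *
ex=np.array([.9866,-.163,0])
s=robot.get_calibration("side")
for f in("side0",None):
    im=(cv2.imread(f"pics/{f}.png") if f else robot.snapshot("side")).astype(int); b,g,r=im[...,0],im[...,1],im[...,2]
    m=(r>170)&(g>60)&(g<130)&(b<60); m[:240]=0; m[300:]=0; m[:,:230]=0;m[:,320:]=0
    y,x=np.nonzero(m); print(len(x),x.min(),x.max(),"left y",y[x<x.min()+4].mean(),"right y",y[x>x.max()-4].mean(),"mean",x.mean(),y.mean())
for z in(.12,.13,.14,.15,.16,.17): print(z,proj(s,np.array([.576,.3035,z])+.055*ex),proj(s,np.array([.576,.3035,z])-.055*ex))
c=robot.get_calibration("wrist");im=robot.snapshot("wrist").astype(int);cv2.imwrite("pics/w3.png",im)
b,g,r=im[...,0],im[...,1],im[...,2]
for row in range(160,260,10):
    k=np.nonzero((r[row]-b[row]>60)&(np.arange(560)>262)&(np.arange(560)<310))[0]; print(row,k.min() if len(k) else 0,k.max() if len(k) else 0)
print(robot.get_obs()["width"],robot.get_obs()["tool_pos"])
im=cv2.imread("pics/w3.png"); cv2.imwrite("pics/w3c.png",cv2.resize(im[150:350,220:350],None,fx=3,fy=3,interpolation=cv2.INTER_CUBIC))
E
```

```text
63 246 286 left y 264.3333333333333 right y 270.2 mean 265.46031746031747 267.1111111111111
89 246 286 left y 262.9166666666667 right y 270.0 mean 264.7977528089888 265.5280898876405
0.12 [244.90860954 276.11473341] [286.5722604  282.25472813]
0.13 [244.78604645 273.06993325] [286.64426126 279.18449796]
0.14 [244.66270391 269.99604092] [286.71683305 276.0841769 ]
0.15 [244.53857952 266.89274535] [286.78998004 272.95343192]
0.16 [244.41367102 263.75973315] [286.86370648 269.79192726]
0.17 [244.28797636 260.59668869] [286.93801658 266.59932453]
160 263 279
170 263 295
180 264 294
190 274 296
200 263 296
210 263 309
220 263 309
230 263 309
240 263 309
250 263 309
0.000507634825734191 [0.5749376  0.30287036 0.15556725][ WARN:0@2.414] global loadsave.cpp:1063 imwrite_ Unsupported depth image for selected encoder is fallbacked to CV_8U.
```

View pics/w3c.png

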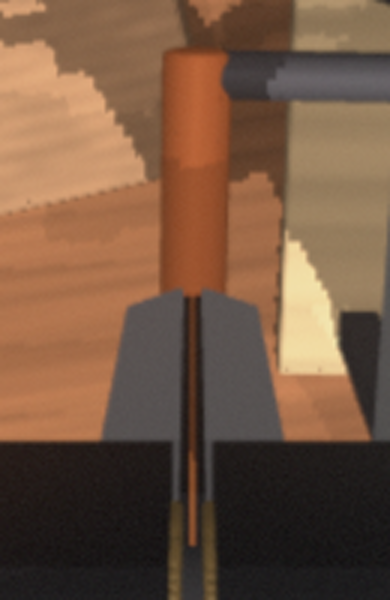

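The side view confirms the bar at z≈0.16, but the visible fingertips sit just above it (fingers closed over its top without contact). Reopen, go 20 mm lower, and close again.

Request:
carry_out:
  increments:
    - [140, [0, 0, 0], 0]
    - [140, [0, 0, 0], 0]
    - [140, [0, 0, 0], 0]
    - [140, [0, 0, 0], 0]
    - [140, [0, 0, 0], 0]
    - [140, [0, 0, 0], 0]
    - [140, [0, 0, 10], 0]
    - [140, [0, 0, 10], 0]

```text
time: 5.05
tool_pos: [0.5751, 0.3029, 0.1351]
ee_rot: [-3.141, -0.0, -0.164]
wrist_force: [0.7, -0.7, -1.0]
width: 0.0423
finger_force: 0.0
```

Request:
carry_out:
  increments:
    - [255, [0, 0, 0], 0]
    - [255, [0, 0, 0], 0]
    - [255, [0, 0, 0], 0]
    - [255, [0, 0, 0], 0]
    - [255, [0, 0, 0], 0]
    - [255, [0, 0, 0], 0]

```text
time: 5.65
tool_pos: [0.5752, 0.3027, 0.1361]
ee_rot: [3.142, -0.001, -0.164]
wrist_force: [-0.3, -0.5, 1.4]
width: 0.013
finger_force: 30.0
```

Gripped (30 N) at this height, but possibly only with the tips; take it 10 mm deeper.

Request:
carry_out:
  increments:
    - [185, [0, 0, 0], 0]
    - [185, [0, 0, 0], 0]
    - [185, [0, 0, 10], 0]
    - [255, [0, 0, 2], 0]
    - [255, [0, 0, 0], 0]
    - [255, [0, 0, 0], 0]
    - [255, [0, 0, 0], 0]
    - [255, [0, 0, 0], 0]

```text
time: 6.45
tool_pos: [0.5742, 0.3027, 0.1228]
ee_rot: [3.141, 0.002, -0.164]
wrist_force: [-2.2, -0.6, -2.6]
width: 0.0135
finger_force: 30.0
```

```bash
python3 - <<'E'
from h import *
o=robot.get_obs();print(o["width"],o["finger_force"],o["tool_pos"],o["wrist_force"])
# arc in tool axes: tool y=-chest y, z down; handle at (235,22) about hinge
a0=np.arctan2(22,235);r=np.hypot(235,22)
th=np.linspace(0,.95,20);y=r*np.cos(a0+th);z=r*np.sin(a0+th)
print(np.c_[th[1:],-np.diff(y),-np.diff(z)].round(1).tolist())
E
```

```text
0.013515147498130283 29.981763660907745 [0.57421291 0.30272839 0.12277986] [-2.22298571 -0.60653238 -2.60658548]
[[0.0, 1.4, -11.7], [0.1, 2.0, -11.6], [0.2, 2.6, -11.5], [0.2, 3.1, -11.4], [0.2, 3.7, -11.2], [0.3, 4.2, -11.0], [0.4, 4.8, -10.8], [0.4, 5.3, -10.5], [0.4, 5.8, -10.3], [0.5, 6.4, -9.9], [0.5, 6.8, -9.6], [0.6, 7.3, -9.3], [0.6, 7.8, -8.9], [0.7, 8.2, -8.5], [0.7, 8.6, -8.1], [0.8, 9.0, -7.6], [0.8, 9.4, -7.2], [0.9, 9.7, -6.7], [1.0, 10.0, -6.2]]
```

Request:
carry_out:
  increments:
    - [255, [0, 1.4, -11.7], 0]
    - [255, [0, 2.0, -11.6], 0]
    - [255, [0, 2.6, -11.5], 0]
    - [255, [0, 3.1, -11.4], 0]
    - [255, [0, 3.7, -11.2], 0]
    - [255, [0, 4.2, -11.0], 0]
    - [255, [0, 4.8, -10.8], 0]
    - [255, [0, 5.3, -10.5], 0]

```text
time: 7.25
tool_pos: [0.5694, 0.2761, 0.2143]
ee_rot: [-3.142, 0.002, -0.163]
wrist_force: [-5.2, -0.2, -4.9]
width: 0.0129
finger_force: 30.0
```

Request:
carry_out:
  increments:
    - [255, [0, 5.8, -10.3], 0]
    - [255, [0, 6.4, -9.9], 0]
    - [255, [0, 6.8, -9.6], 0]
    - [255, [0, 7.3, -9.3], 0]
    - [255, [0, 7.8, -8.9], 0]
    - [255, [0, 8.2, -8.5], 0]

```text
time: 7.85
tool_pos: [0.5621, 0.2354, 0.2717]
ee_rot: [-3.139, 0.002, -0.162]
wrist_force: [-6.7, 3.4, -3.4]
width: 0.0131
finger_force: 30.0
```

Request:
carry_out:
  increments:
    - [255, [0, 8.6, -8.1], 0]
    - [255, [0, 9.0, -7.6], 0]
    - [255, [0, 9.4, -7.2], 0]
    - [255, [0, 0, 0], 0]
    - [255, [0, 0, 0], 0]
    - [255, [0, 0, 0], 0]

```text
time: 8.45
tool_pos: [0.5573, 0.2091, 0.2956]
ee_rot: [-3.138, 0.001, -0.161]
wrist_force: [-8.2, 3.4, -0.8]
width: 0.0134
finger_force: 29.9
```

```bash
python3 -c "
from h import *
im=robot.snapshot('top');s=robot.snapshot('side')
o=robot.get_obs();print(o['width'],o['wrist_force'],o['tool_pos'])
cv2.imwrite('pics/t4.png',np.hstack([cv2.resize(im[150:290,160:400],(480,280)),cv2.resize(s[120:300,210:370],(320,360))[:280]]))"
```

```text
0.013264507052361091 [-8.24008367  4.49597833 -1.29248712] [0.55733078 0.20917287 0.29555087]
```

View pics/t4.png

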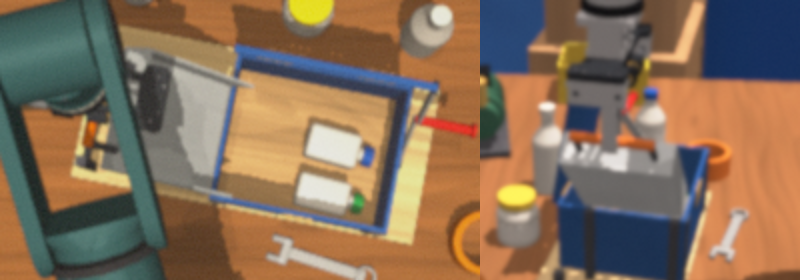

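Both bottles (blue and green cap) lie flat in the chest at crop (335,145) and (330,193), and the tray is empty. Reverse the arc gently.

Request:
carry_out:
  increments:
    - [255, [0, -9.4, 7.2], 0]
    - [255, [0, -9.0, 7.6], 0]
    - [255, [0, -8.6, 8.1], 0]
    - [255, [0, -8.2, 8.5], 0]
    - [255, [0, -7.8, 8.9], 0]
    - [255, [0, -7.3, 9.3], 0]
    - [255, [0, -6.8, 9.6], 0]
    - [255, [0, -6.4, 9.9], 0]

```text
time: 9.35
tool_pos: [0.5703, 0.2714, 0.224]
ee_rot: [-3.14, -0.002, -0.163]
wrist_force: [-2.0, 3.4, 1.5]
width: 0.013
finger_force: 30.0
```

Request:
carry_out:
  increments:
    - [255, [0, -5.8, 10.3], 0]
    - [255, [0, -5.3, 10.5], 0]
    - [255, [0, -4.8, 10.8], 0]
    - [255, [0, -4.2, 11.0], 0]
    - [255, [0, -3.7, 11.2], 0]
    - [255, [0, -3.1, 11.4], 0]
    - [255, [0, -2.6, 11.5], 0]
    - [255, [0, 0, 0], 0]

```text
time: 10.15
tool_pos: [0.5752, 0.2997, 0.1444]
ee_rot: [3.142, -0.001, -0.164]
wrist_force: [3.6, 3.4, -0.3]
width: 0.0134
finger_force: 30.0
```

Request:
carry_out:
  increments:
    - [255, [0, -1.0, 5.8], 0]
    - [255, [0, -1.0, 5.8], 0]
    - [255, [0, -0.7, 4], 0]
    - [255, [0, -0.4, 4], 0]
    - [255, [0, -0.3, 3], 0]
    - [255, [0, 0, 1], 0]
    - [255, [0, 0, 0], 0]

```text
time: 10.85
tool_pos: [0.5757, 0.3026, 0.1232]
ee_rot: [3.142, -0.002, -0.164]
wrist_force: [4.8, 2.0, -1.4]
width: 0.0132
finger_force: 30.0
```

```bash
python3 goal.py .5742 .3027 .1228
```

```text
10.85 [0.5757 0.3026 0.1232] [ 3.142e+00 -2.000e-03 -1.640e-01] shift [-1.5  0.1  0.4] F [ 4.8  2.  -1.4] 0.0132 [ 0.4   0.33  1.21 -0.    1.6   2.13]
```

Tray is back at its start height. Release, rise, and detour in front of the chest to the pin side.

Request:
carry_out:
  increments:
    - [140, [0, 0, 0], 0]
    - [140, [0, 0, 0], 0]
    - [140, [0, 0, 0], 0]
    - [140, [0, 0, -15], 0]
    - [140, [0, 0, -30], 0]
    - [140, [0, 0, -40], 0]
    - [140, [0, 0, -40], 0]
    - [140, [0, 0, -40], 0]

```text
time: 11.65
tool_pos: [0.5744, 0.3027, 0.2914]
ee_rot: [-3.141, -0.001, -0.164]
wrist_force: [0.7, 0.8, -0.2]
width: 0.0426
finger_force: 0.0
```

Request:
carry_out:
  increments:
    - [120, [-15, 34, 0], 0]
    - [120, [-15, 34, 0], 0]
    - [120, [-15, 34, 0], 0]
    - [120, [-15, 34, 0], 0]
    - [120, [-15, 34, 0], 0]
    - [120, [-15, 34, 0], 0]
    - [120, [-15, 34, 0], 0]
    - [120, [-15, 34, 0], 0]

```text
time: 12.45
tool_pos: [0.4109, 0.0531, 0.2898]
ee_rot: [-3.142, -0.002, -0.163]
wrist_force: [-0.3, 0.1, -0.0]
width: 0.0498
finger_force: 0.0
```

Request:
carry_out:
  increments:
    - [120, [0, 34, 0], 0]
    - [120, [0, 34, 0], 0]
    - [120, [0, 34, 0], 0]
    - [120, [0, 34, 0], 0]
    - [120, [0, 34, 0], 0]
    - [120, [0, 34, 0], 0]
    - [120, [0, 34, 0], 0]
    - [120, [0, 34, 0], 0]

```text
time: 13.25
tool_pos: [0.3672, -0.2154, 0.2899]
ee_rot: [3.141, -0.002, -0.164]
wrist_force: [0.7, 0.2, -0.8]
width: 0.0501
finger_force: 0.0
```

Request:
carry_out:
  increments:
    - [120, [0, 0, 0], -7.5]
    - [120, [0, 0, 0], -7.5]
    - [120, [0, 0, 0], -7.5]
    - [120, [0, 0, 0], -7.5]
    - [120, [0, 0, 0], -7.5]
    - [120, [0, 0, 0], -7.5]
    - [120, [0, 0, 0], -7.5]
    - [120, [0, 0, 0], -7.5]

```text
time: 14.05
tool_pos: [0.3677, -0.2141, 0.2899]
ee_rot: [3.14, 0.0, 0.889]
wrist_force: [0.2, 0.3, 0.2]
width: 0.0499
finger_force: 0.0
```

Request:
carry_out:
  increments:
    - [120, [0, 0, 0], -7.5]
    - [120, [0, 0, 0], -7.5]
    - [120, [0, 0, 0], -7.5]
    - [120, [0, 0, 0], -7.5]
    - [120, [0, 20, 0], 0]
    - [120, [0, 20, 0], 0]
    - [120, [0, 20, 0], 0]
    - [120, [0, 0, 0], 0]

```text
time: 14.85
tool_pos: [0.4282, -0.224, 0.2887]
ee_rot: [-3.142, -0.0, 1.408]
wrist_force: [-0.3, 0.0, 0.3]
width: 0.0499
finger_force: 0.0
```

```bash
python3 - <<'E'
from h import *
c=robot.get_calibration('wrist');im=robot.snapshot('wrist');cv2.imwrite('pics/w5.png',im)
ex=np.array([.986,-.167,0]);ey=np.array([.167,.986,0]);M=np.array([.5261,-.0573,.13])
for n,P in(("grip",M+.0497*ex-.186*ey+[0,0,.046]),("cap",M+.0497*ex-.198*ey+[0,0,.046]),("knee",M+.0497*ex-.124*ey+[0,0,.046])):print(n,proj(c,P))
E
python3 goal.py .545 -.243 .28
```

```text
grip [403.08101231 214.08221406]
cap [401.85814134 225.78732772]
knee [409.84617695 149.72442252]
14.9 [ 0.4272 -0.2239  0.2889] [-3.141 -0.     1.408] shift [  0.2 119.4   8.8] F [ 0.1 -0.4  0.2] 0.0496 [-0.6  -0.06  1.32 -0.    1.89 -0.44]
```

View pics/w5.png

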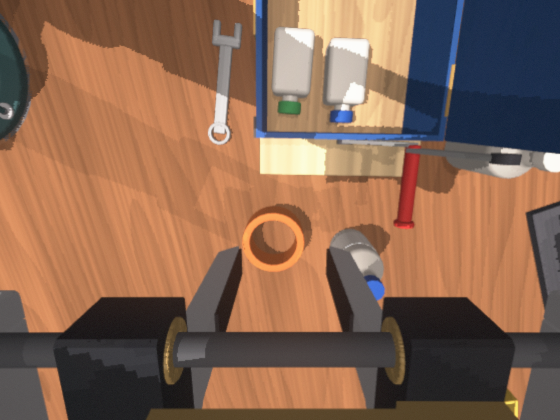

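Pin runs knee (412,150) to cap (404,224), within 2 px of prediction. The blue-cap bottle at (355,250) sits ~50 mm further out, clear. Move over and down.

Request:
carry_out:
  increments:
    - [120, [1, 40, 0], 0]
    - [120, [1, 40, 0], 0]
    - [120, [1, 40, 0], 0]
    - [120, [0, 0, 40], 0]
    - [120, [0, 0, 40], 0]
    - [120, [0, 0, 30], 0]
    - [120, [0, 0, 20], 0]
    - [120, [0, 0, 14], 0]

```text
time: 15.7
tool_pos: [0.5445, -0.2404, 0.1432]
ee_rot: [-3.139, -0.001, 1.407]
wrist_force: [-0.6, -0.4, -0.2]
width: 0.05
finger_force: 0.0
```

Request:
carry_out:
  increments:
    - [255, [0, 0, 0], 0]
    - [255, [0, 0, 0], 0]
    - [255, [0, 0, 0], 0]
    - [255, [0, 0, 0], 0]
    - [255, [0, 0, 0], 0]
    - [255, [0, 0, 0], 0]
    - [255, [0, 0, 0], 0]

```text
time: 16.4
tool_pos: [0.5469, -0.2411, 0.1456]
ee_rot: [3.139, 0.001, 1.407]
wrist_force: [2.9, -0.3, 2.8]
width: 0.0129
finger_force: 30.0
```

Gripped. Pull along the circle about the stay foot.

Request:
carry_out:
  increments:
    - [255, [0, -5.8, -3.4], 0]
    - [255, [0, -5.7, -2.7], 0]
    - [255, [0, -5.8, -2.4], 0]
    - [255, [0, -6.0, -1.9], 0]
    - [255, [0, -6.1, -1.5], 0]
    - [255, [0, -6.2, -1.1], 0]
    - [255, [0, -6.2, -0.7], 0]
    - [255, [0, 0, 0], 0]

```text
time: 17.2
tool_pos: [0.5089, -0.2342, 0.1633]
ee_rot: [3.128, 0.001, 1.408]
wrist_force: [5.0, 1.3, 10.3]
width: 0.0129
finger_force: 30.0
```

```bash
python3 - <<'E'
from h import *
o=robot.get_obs();print(o['time'],o['width'],o['wrist_force'],o['tool_pos'],o["finger_force"])
im=robot.snapshot('top');s=robot.snapshot('side')
cv2.imwrite('pics/t6.png',np.hstack([cv2.resize(im[150:290,220:440],(440,280)),cv2.resize(s[100:260,230:390],(320,320))[:280]]))
E
```

```text
17.2 0.012924300187147192 [ 5.03297376  1.31902389 10.34929075] [ 0.50892585 -0.23422993  0.16329338] 30.011048913002014
```

View pics/t6.png

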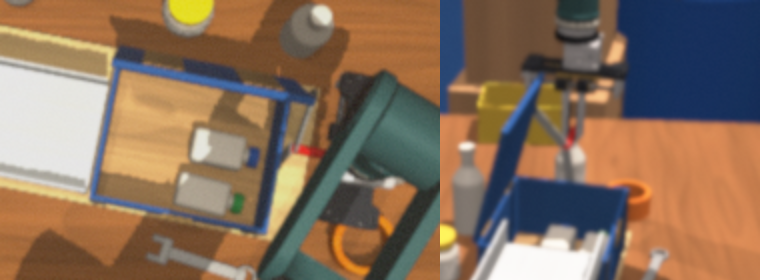

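Lid has begun to tilt, the pin was carried ~38 mm to the front (well past in-line), and bottles are still in place. Release, rise, and pass over the lid to its back side.

Request:
carry_out:
  increments:
    - [120, [0, 0, 0], 0]
    - [120, [0, 0, 0], 0]
    - [120, [0, 0, 0], 0]
    - [120, [0, 0, 0], 0]
    - [120, [0, 0, -20], 0]
    - [120, [0, 0, -40], 0]
    - [120, [0, 0, -45], 0]
    - [120, [0, 0, -45], 0]

```text
time: 18.1
tool_pos: [0.504, -0.2336, 0.3085]
ee_rot: [-3.139, -0.001, 1.407]
wrist_force: [-1.0, -0.2, 0.0]
width: 0.0499
finger_force: 0.0
```

Request:
carry_out:
  increments:
    - [255, [0, 0, -40], 0]
    - [255, [0, 0, -20], 0]
    - [255, [35, 18, 0], 0]
    - [255, [35, 18, 0], 0]
    - [255, [35, 18, 0], 0]
    - [255, [35, 18, 0], 0]
    - [255, [37, 20, 0], 0]
    - [255, [0, 0, 0], 0]

```text
time: 18.9
tool_pos: [0.6263, -0.0702, 0.3649]
ee_rot: [-3.137, -0.002, 1.413]
wrist_force: [-0.7, -0.3, -0.7]
width: 0.0005
finger_force: 0.0
```

```bash
python3 - <<'E'
from h import *
ex=np.array([.986,-.167,0]);ey=np.array([.167,.986,0]);M=np.array([.5261,-.0573,.13])
o=robot.get_obs();q=o["tool_pos"]-M;print(o["time"],o["tool_pos"],q@ex,q@ey,o["width"],o["wrist_force"])
c=robot.get_calibration("top");im=robot.snapshot("top")
for a in(80,76,72,68,64,60,55):
    p=np.radians(a);x=100-200*np.cos(p);z=200*np.sin(p)
    print(a,[proj(c,M+x/1e3*ex+y*ey+[0,0,z/1e3]).round(1).tolist() for y in(.12,-.12)])
w=robot.snapshot("wrist")
cv2.imwrite("pics/t7.png",np.hstack([cv2.resize(im[150:290,240:440],(400,280)),cv2.resize(w,(400,300))[:280]]))
E
```

```text
18.9 [ 0.62631085 -0.07017871  0.36491652] 0.10095864621015867 0.0040368039763475656 0.0005246027604827123 [-0.67833085 -0.33303907 -0.73005164]
80 [[276.6, 177.6], [378.7, 196.4]]
76 [[275.5, 183.5], [377.5, 202.3]]
72 [[274.5, 189.4], [376.3, 208.2]]
68 [[273.4, 195.2], [375.0, 213.9]]
64 [[272.4, 200.8], [373.6, 219.5]]
60 [[271.5, 206.2], [372.2, 224.9]]
55 [[270.4, 212.7], [370.5, 231.3]]
```

View pics/t7.png

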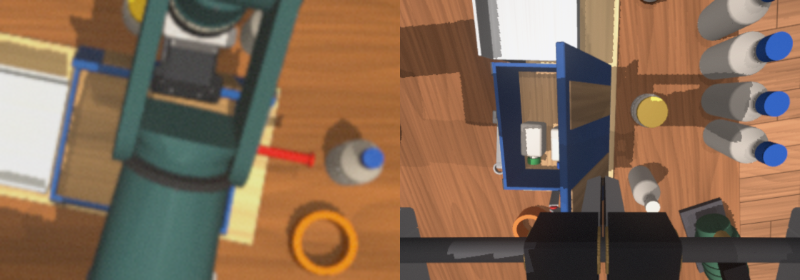

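The pin is clearly displaced to the front (crop (255–312,150–158)), and the lid stands ~76°. The closed fingers are behind it, a clear gap from the lid's edge. Compute the push arc.

```bash
python3 - <<'E'
import numpy as np
p=np.radians(np.arange(75,-0.1,-2.5));r=175
x=100-r*np.cos(p)+10*np.sin(p)+12.5;z=130+r*np.sin(p)+10*np.cos(p)-15
print(x[0],z[0],x[-1],z[-1]);d=np.c_[np.diff(x),-np.diff(z)].round(1)
for i in range(0,len(d),8):print([[255,[0,a,b],0] for a,b in d[i:i+8].tolist()])
E
```

```text
76.86592536994955 286.62521005161216 -62.5 125.0
[[255, [0, -7.5, 1.7], 0], [255, [0, -7.4, 2.0], 0], [255, [0, -7.3, 2.4], 0], [255, [0, -7.2, 2.7], 0], [255, [0, -7.0, 3.0], 0], [255, [0, -6.9, 3.3], 0], [255, [0, -6.8, 3.6], 0], [255, [0, -6.6, 3.9], 0]]
[[255, [0, -6.4, 4.2], 0], [255, [0, -6.2, 4.4], 0], [255, [0, -6.0, 4.7], 0], [255, [0, -5.8, 5.0], 0], [255, [0, -5.6, 5.2], 0], [255, [0, -5.4, 5.5], 0], [255, [0, -5.1, 5.7], 0], [255, [0, -4.9, 5.9], 0]]
[[255, [0, -4.6, 6.1], 0], [255, [0, -4.3, 6.3], 0], [255, [0, -4.1, 6.5], 0], [255, [0, -3.8, 6.7], 0], [255, [0, -3.5, 6.8], 0], [255, [0, -3.2, 7.0], 0], [255, [0, -2.9, 7.1], 0], [255, [0, -2.6, 7.2], 0]]
[[255, [0, -2.2, 7.3], 0], [255, [0, -1.9, 7.4], 0], [255, [0, -1.6, 7.5], 0], [255, [0, -1.3, 7.5], 0], [255, [0, -0.9, 7.6], 0], [255, [0, -0.6, 7.6], 0]]
```

Request:
carry_out:
  increments:
    - [255, [0, 4, 20], 0]
    - [255, [0, 0, 30], 0]
    - [255, [0, 0, 28], 0]
    - [255, [0, -8, 0], 0]
    - [255, [0, -8, 0], 0]
    - [255, [0, -6, 0], 0]
    - [255, [0, -6, 0], 0]
    - [255, [0, 0, 0], 0]

```text
time: 19.8
tool_pos: [0.6004, -0.0704, 0.2926]
ee_rot: [3.138, 0.0, 1.407]
wrist_force: [-0.4, -0.1, 0.0]
width: 0.0006
finger_force: 0.0
```

Request:
carry_out:
  increments:
    - [255, [0, -7.5, 1.7], 0]
    - [255, [0, -7.4, 2.0], 0]
    - [255, [0, -7.3, 2.4], 0]
    - [255, [0, -7.2, 2.7], 0]
    - [255, [0, -7.0, 3.0], 0]
    - [255, [0, -6.9, 3.3], 0]
    - [255, [0, -6.8, 3.6], 0]
    - [255, [0, -6.6, 3.9], 0]

```text
time: 20.6
tool_pos: [0.544, -0.0609, 0.267]
ee_rot: [-3.141, -0.0, 1.407]
wrist_force: [0.6, 0.1, 2.3]
width: 0.0007
finger_force: 0.7
```

```bash
cat > lid.py <<'E'
from h import *
ex=np.array([.986,-.167,0]);ey=np.array([.167,.986,0]);M=np.array([.5261,-.0573,.13])
o=robot.get_obs();q=o["tool_pos"]-M;print(o["time"],"chest",(q@ex).round(4),(q@ey).round(4),o["tool_pos"][2].round(4),o["wrist_force"].round(1))
s=robot.get_calibration("side");im=robot.snapshot("side");cv2.imwrite("pics/s_now.png",im)
im=im.astype(int);bl=((im[...,0]>80)&(im[...,0]-im[...,2]>50)).astype(np.uint8)
best=[]
for a in np.arange(0,86,1):   # +y side face of the lid as polygon: IoU-like edge score with blue mask
    p=np.radians(a);u=np.array([-np.cos(p),np.sin(p)]);n=np.array([np.sin(p),np.cos(p)])
    pts=[np.array([.1,0])+r*u+t*n for r,t in((.02,0),(.2,0),(.2,.01),(.02,.01))]
    P=np.array([proj(s,M+x*ex+.12*ey+[0,0,z]) for x,z in pts])
    m=np.zeros(bl.shape,np.uint8);cv2.fillPoly(m,[np.round(P*16).astype(np.int32)],1,shift=4)
    best.append((round(float(bl[m>0].mean()),2),int(a),P[1].round(0).tolist()))
print(sorted(best)[-8:])
E
python3 lid.py; python3 -c "
import sys;sys.path.insert(0,'.')
exec(open('lid.py').read().split('o=robot')[0].replace('from h','from h')) if 0 else None
import cv2,numpy as np
im=cv2.imread('pics/s_now.png').astype(int);bl=(im[...,0]>80)&(im[...,0]-im[...,2]>50)
for r in range(135,215,6): print(r,''.join('#' if v else '.' for v in bl[r,235:335:1]))"
```

```text
20.6 chest 0.0182 -0.0005 0.267 [0.6 0.1 2.3]
[(0.09, 39, [301.0, 191.0]), (0.09, 56, [286.0, 177.0]), (0.1, 62, [280.0, 173.0]), (0.11, 61, [281.0, 173.0]), (0.12, 57, [285.0, 176.0]), (0.12, 59, [283.0, 175.0]), (0.12, 60, [282.0, 174.0]), (0.13, 58, [284.0, 175.0])]
135 #####....................................................................................###########
141 ........................................................................................############
147 .............................................................##.........................############
153 ..........................................................###...........................############
159 ....................................................................................................
165 ...................................................###..............................................
171 ................................................###.................................................
177 ....................................................................................................
183 ....................................................................................................
189 ....................................................................................................
195 ....................................................................................#####...........
201 ...........................#.......................................................#####............
207 ......................#..........................................................######.............
213 ..................#..............##.............................................##..................
```

Side-view fit gives a lid angle of ~58°, following the finger as planned. Continue.

Request:
carry_out:
  increments:
    - [255, [0, -6.4, 4.2], 0]
    - [255, [0, -6.2, 4.4], 0]
    - [255, [0, -6.0, 4.7], 0]
    - [255, [0, -5.8, 5.0], 0]
    - [255, [0, -5.6, 5.2], 0]
    - [255, [0, -5.4, 5.5], 0]
    - [255, [0, -5.1, 5.7], 0]
    - [255, [0, -4.9, 5.9], 0]

```text
time: 21.45
tool_pos: [0.4994, -0.0536, 0.2263]
ee_rot: [-3.141, 0.0, 1.407]
wrist_force: [0.1, 0.1, 1.2]
width: 0.0007
finger_force: 0.4
```

Request:
carry_out:
  increments:
    - [255, [0, -4.6, 6.1], 0]
    - [255, [0, -4.3, 6.3], 0]
    - [255, [0, -4.1, 6.5], 0]
    - [255, [0, -3.8, 6.7], 0]
    - [255, [0, -3.5, 6.8], 0]
    - [255, [0, -3.2, 7.0], 0]
    - [255, [0, -2.9, 7.1], 0]
    - [255, [0, 0, 0], 0]

```text
time: 22.25
tool_pos: [0.4729, -0.0492, 0.1789]
ee_rot: [-3.139, -0.0, 1.407]
wrist_force: [0.4, -0.3, 0.3]
width: 0.0006
finger_force: 0.0
```

```bash
python3 lid.py
```

```text
22.25 chest -0.0538 -0.0009 0.1789 [ 0.4 -0.3  0.3]
[(0.56, 27, [308.0, 203.0]), (0.58, 20, [311.0, 210.0]), (0.67, 21, [311.0, 209.0]), (0.67, 26, [309.0, 204.0]), (0.74, 22, [310.0, 208.0]), (0.77, 25, [309.0, 205.0]), (0.83, 23, [310.0, 207.0]), (0.83, 24, [310.0, 206.0])]
```

Request:
carry_out:
  increments:
    - [255, [0, -2.6, 7.2], 0]
    - [255, [0, -2.2, 7.3], 0]
    - [255, [0, -1.9, 7.0], 0]
    - [255, [0, -1.6, 6.0], 0]
    - [255, [0, -1.3, 6.0], 0]
    - [255, [0, -0.9, 5.0], 0]
    - [255, [0, -0.6, 5.0], 0]
    - [255, [0, 0, 4.0], 0]

```text
time: 23.1
tool_pos: [0.4629, -0.0476, 0.1324]
ee_rot: [-3.142, 0.0, 1.407]
wrist_force: [-0.4, 0.6, 1.1]
width: 0.0005
finger_force: 0.0
```

Request:
carry_out:
  increments:
    - [255, [0, 0, 3.0], 0]
    - [255, [0, 0, 3.0], 0]
    - [255, [0, 0, 0], 0]

```text
time: 23.4
tool_pos: [0.4628, -0.0475, 0.1264]
ee_rot: [-3.141, 0.0, 1.407]
wrist_force: [-0.4, 0.5, -0.5]
width: 0.0004
finger_force: 0.0
```

```bash
python3 lid.py
```

```text
23.4 chest -0.0641 -0.001 0.1264 [-0.4  0.5 -0.5]
[(0.5, 3, [314.0, 227.0]), (0.51, 10, [314.0, 220.0]), (0.54, 9, [314.0, 221.0]), (0.61, 4, [314.0, 226.0]), (0.64, 8, [314.0, 222.0]), (0.67, 5, [314.0, 225.0]), (0.7, 6, [314.0, 224.0]), (0.71, 7, [314.0, 223.0])]
```

Lid at ~6°; keep pressing gently down until the force rises.

Request:
carry_out:
  increments:
    - [255, [0, 0, 3.5], 0]
    - [255, [0, 0, 3.5], 0]
    - [255, [0, 0, 3], 0]
    - [255, [0, 0, 0], 0]

```text
time: 23.85
tool_pos: [0.4633, -0.0477, 0.1203]
ee_rot: [3.139, 0.0, 1.407]
wrist_force: [-4.3, 0.6, 13.4]
width: 0.0005
finger_force: 6.7
```

Request:
carry_out:
  increments:
    - [255, [0, 0, 2.5], 0]
    - [255, [0, 0, 2.5], 0]
    - [255, [0, 0, 0], 0]

```text
time: 24.15
tool_pos: [0.4635, -0.0477, 0.1201]
ee_rot: [3.137, 0.001, 1.407]
wrist_force: [-12.6, 2.5, 32.5]
width: 0.0007
finger_force: 15.8
```

Request:
carry_out:
  increments:
    - [255, [0, 0, 2], 0]
    - [255, [0, 0, 2], 0]
    - [255, [0, 0, 0], 0]

```text
time: 24.45
tool_pos: [0.4636, -0.0477, 0.1199]
ee_rot: [3.135, 0.001, 1.407]
wrist_force: [-18.5, 3.5, 46.0]
width: 0.0001
finger_force: 23.1
```

```bash
python3 lid.py
```

```text
24.45 chest -0.0633 -0.001 0.1199 [-18.5   3.5  46. ]
[(0.5, 3, [314.0, 227.0]), (0.51, 10, [314.0, 220.0]), (0.54, 9, [314.0, 221.0]), (0.62, 4, [314.0, 226.0]), (0.64, 8, [314.0, 222.0]), (0.68, 5, [314.0, 225.0]), (0.7, 6, [314.0, 224.0]), (0.7, 7, [314.0, 223.0])]
```

Hard stop at z≈0.120 with no further motion. Back off, move the arm aside, and verify shut from the pin position and the side view.

Request:
carry_out:
  increments:
    - [255, [0, 0, -6], 0]
    - [255, [0, 0, -10], 0]
    - [255, [0, 0, -40], 0]
    - [255, [0, 0, -45], 0]
    - [255, [0, 0, -45], 0]
    - [255, [0, 0, -40], 0]
    - [255, [-37, -15, 0], 0]
    - [255, [-37, -15, 0], 0]

```text
time: 25.3
tool_pos: [0.4219, -0.1162, 0.2951]
ee_rot: [3.139, 0.001, 1.41]
wrist_force: [-0.2, 0.2, -0.5]
width: 0.0004
finger_force: 0.0
```

Request:
carry_out:
  increments:
    - [255, [-37, -15, 0], 0]
    - [255, [-37, -15, 0], 0]
    - [255, [-37, -15, 0], 0]
    - [255, [-37, -15, 0], 0]
    - [255, [-37, -15, 0], 0]
    - [255, [-37, -15, 0], 0]
    - [255, [-37, -15, 0], 0]
    - [255, [-37, -15, 0], 0]

```text
time: 26.1
tool_pos: [0.2536, -0.3896, 0.2933]
ee_rot: [-3.142, -0.0, 1.407]
wrist_force: [0.6, 0.1, -0.1]
width: 0.0009
finger_force: 0.0
```

```bash
cat > chk.py <<'E'
from h import *
ex=np.array([.986,-.167,0]);ey=np.array([.167,.986,0]);M=np.array([.5261,-.0573,.13])
c=robot.get_calibration("top");s=robot.get_calibration("side")
T=robot.snapshot("top");S=robot.snapshot("side");cv2.imwrite("pics/te.png",T);cv2.imwrite("pics/se.png",S)
t=T.astype(int);b,g,r=t[...,0],t[...,1],t[...,2]
k=cv2.connectedComponentsWithStats(((r>150)&(g<60)&(b<60)).astype(np.uint8))
print([(k[2][i].tolist(),k[3][i].round(1).tolist()) for i in range(1,k[0]) if k[2][i,4]>15])
bl=((b>90)&(b-r>40)).astype(np.uint8)[140:300,240:420];y,x=np.nonzero(bl);p=cv2.approxPolyDP(cv2.convexHull(np.c_[x,y]+[240,140]),3,True);print("lid hull",p.reshape(-1,2).tolist())
from scipy.optimize import brentq
for a in(0,2,4,6,8):
    p=np.radians(a);att=np.array([100-133.6*np.cos(p)+5*np.sin(p),133.6*np.sin(p)+5*np.cos(p)]);F=np.array([.4,-30.]);d=att-F;L=np.hypot(*d)
    kn=(att+F)/2+np.sqrt(8100-L*L/4)*np.array([-d[1],d[0]])/L
    P=lambda y:M+kn[0]/1e3*ex+y*ey+[0,0,kn[1]/1e3]
    top=[proj(q,M+(.1-.2*np.cos(p)+.01*np.sin(p))*ex+yy*ey+[0,0,.2*np.sin(p)+.01*np.cos(p)]).round(1).tolist() for q in(c,s) for yy in(.12,-.12)]
    print(a,kn.round(0),"pin mid",proj(c,P(-.163)).round(1),"corners top/side",top)
# side: column profile across lid front corners
for col in(300,306,310,313): print(col,[tuple(v) for v in S[205:245:3,col].tolist()])
E
python3 chk.py
```

```text
[([356, 260, 9, 5, 27], [360.3, 261.9])]
lid hull [[365, 193], [352, 266], [265, 248], [280, 176]]
0 [-79. -73.] pin mid [367.  262.1] corners top/side [[265.0, 250.1], [354.8, 266.9], [314.3, 227.1], [324.5, 190.6]]
2 [-82. -66.] pin mid [367.2 263.2] corners top/side [[265.0, 249.8], [355.3, 266.7], [314.3, 225.1], [324.4, 188.8]]
4 [-85. -59.] pin mid [367.5 264.2] corners top/side [[265.0, 249.5], [355.7, 266.4], [314.1, 223.1], [324.4, 187.0]]
6 [-87. -53.] pin mid [367.8 264.9] corners top/side [[265.0, 249.1], [356.2, 266.1], [313.9, 221.1], [324.2, 185.2]]
8 [-88. -47.] pin mid [368.1 265.4] corners top/side [[265.0, 248.5], [356.6, 265.6], [313.6, 219.0], [324.0, 183.3]]
300 [(195, 118, 68), (191, 116, 66), (158, 155, 183), (126, 183, 231), (135, 196, 241), (165, 133, 141), (189, 114, 65), (225, 208, 202), (247, 249, 250), (247, 248, 250), (244, 246, 248), (239, 241, 244), (228, 231, 235), (216, 220, 224)]
306 [(192, 117, 66), (192, 116, 66), (174, 140, 143), (126, 180, 229), (134, 193, 239), (139, 157, 195), (194, 133, 102), (222, 197, 189), (225, 228, 231), (209, 214, 219), (167, 171, 176), (137, 140, 144), (119, 122, 126), (95, 96, 100)]
310 [(190, 114, 65), (190, 114, 64), (181, 129, 116), (134, 181, 227), (206, 225, 241), (205, 213, 222), (175, 168, 168), (150, 138, 137), (120, 117, 117), (102, 92, 90), (83, 65, 57), (74, 51, 38), (73, 48, 33), (71, 46, 30)]
313 [(191, 116, 66), (191, 115, 65), (186, 120, 86), (144, 155, 188), (167, 139, 145), (181, 119, 88), (175, 108, 65), (148, 92, 59), (101, 75, 62), (67, 53, 47), (64, 49, 43), (67, 52, 45), (67, 50, 44), (68, 53, 47)]
```

```bash
python3 - <<'E'
import cv2,numpy as np
def cls(im,r0,r1,c0,c1,dr,dc):
    h=cv2.cvtColor(im,cv2.COLOR_BGR2HSV).astype(int)
    for r in range(r0,r1,dr):
        s=''
        for c in range(c0,c1,dc):
            H,S,V=h[r,c]; s+= 'B' if 100<H<130 and S>90 and V>110 else 'b' if 100<H<130 and S>90 else 'Y' if 8<H<35 and S>60 and V>200 else 'y' if H<35 and S>60 else 'W' if S<50 and V>170 else '.'
        print(r,s)
cls(cv2.imread("pics/te.png"),172,272,258,380,4,2)
cls(cv2.imread("pics/se.png"),184,246,250,345,2,1)
E
```

```text
172 YYYYYYyyyyyyyyyyyyyyyyyyyyyyyyyyyyyyyyyyyyyyyyyyyyyy.......WW
176 yyyyyyyyYYyB...yYYyyyyyyyyyyyyyyyyyyyyyyyyyyyyyyyyyyyy.....yy
180 yyyyyyyyYy.BBBBBBBBBB..yyyyyyyyyyyyyyyyyyyyyyyyyyyyyyyyyyyyyy
184 yyyyyyyyYyBBBBBB.YYYYyyy..BBBBBB...yyyyyyyyyyyyyyyyyyyyyyyyyy
188 ..WWWWW.y.BBBBBBYYYYYyyYYyBBBBBBBBBBBBBBBB..yyYYyyyyyyyyyyyyy
192 WWWWWWWWyBBBBBB.YYYYyyyYY.BBBBBBBBBBBB.YYYyy...BBBBB..yyyyyyy
196 WWWWWWWW.BBBBBByYYYYyyyYyBBBBBBBBBBBBB.YYYYyyYYYBBBBBB.YYYYYY
200 WWWWWWWW.BBBBBBYYYYYyyyYyBBBBBBBBBBBBBYYYYYyyYYyBBBBBByYYYYYY
204 WWWWWWW.BBBBBB.YYYYyyyyy.BBBBBBBBBBBB.YYYYyyyYY.BBBBBBYYYYYYy
208 WWWWWWW.BBBBBByYYYYyyyyyBBBBBBBBBBBBByYYYYyyyyyBBBBBB.YYYYYYy
212 WWWWWWWBBBBBB.YYYYYyyyy.BBBBBBBBBBBBBYYYYYyyyy.BBBBBBYYYYYYYy
216 WWWWWW.BBBBBB.YYYYyyyyyBBBBBBBBBBBBB.YYYYyyyyy.BBBBB.YYYYYYyy
220 WWWWWW.BBBBBBYYYYYyyyyyBBBBBBBBBBBBByYYYYyyyyyBBBBBB.YYYYYYyy
224 WWWWW.BBBBBB.YYYYYyyyy.BBBBBBBBBBBB.YYYYyyyyy.BBBBBBYYYYYYYyy
228 WWWWW.BBBBBByYYYYyyyyyBBBBBBBBBBBBB.YYYYyyyyyBBBBBBBYYYYYYyyy
232 WWWW.BBBBBB.YYYYYyyyy.BBBBBBBBBBBBBYYYYYyyyyyBBBBBB.YYYYYYyyy
236 WWWW.BBBBBB.YYYYYyyyy.BBBBBBBBBBBB.YYYYY
[... 2949 characters left out ...]

232 WWW....WWWWWWWWWWWWWWWWWWWWWWWWWWWWWWWWWWWWWWWWWWWWWWWWWWW....b.bbbb.yYYYYyyyyyyyyyyy.....yyyyy
234 WW....WWWWWWWWWWWWWWWWWWWWWWWWWWWWWWWWWWWWWWWWWWWWWWWWWWW....bb.bbb..YYYYYyyyyyyyyyy.....yyyyyy
236 W....WWWWWWWWWWWWWWWWWWWWWWWWWWWWWWWWWWWWWWWWWWWWWWWWWWW....bbb.bbb.yYYYYYYyyyyyyyy.....yyyyyyy
238 ....WWWWWWWWWWWWWWWWWWWWWWWWWWWWWWWWWWWWWWWWWWWWWWWWWWWW....bbb.bb.yYYYyYYYYYyyyyy.....yyyyyyyy
240 ...WWWWWWWWWWWWWWWWWWWWWWWWWWWWWWWWWWWWWWWWWWWWWWWWWWWW.....bbb.bb.YYYyyyYYYYYYyyWW....yyyyyyyy
242 ..WWWWWWWWWWWWWWWWWWWWWWWWWWWWWWWWWWWWWWWWWWWWWWWWWWWW.....bbbb.b.yYYYyyyYYYYYYY.WWWW.yyyyyyyyy
244 WWWWWWWWWWWWWWWWWWWWWWWWWWWWWWWWWWWWWWWWWWWWWWWWWWWWWW.....bbb....YYYYyyyYYyWWWWWWWWWW.yyyyyyyy
```

The side view settles it: the lid's near front corner is at about (313,228) and the far one at (323,191). Prediction for fully shut is (314,227) and (324,191), while 6° open would give rows 221 and 185. Check that the tray handle is level, then hand in.

```bash
python3 - <<'E'
from h import *
im=cv2.imread("pics/se.png").astype(int);b,g,r=im[...,0],im[...,1],im[...,2]
m=(r>170)&(g>60)&(g<130)&(b<60);m[:240]=0;m[300:]=0;m[:,:230]=0;m[:,320:]=0
y,x=np.nonzero(m);print("handle",x.mean(),y.mean())
d=lambda n:np.abs(cv2.imread(f"pics/{n[0]}.png").astype(int)-cv2.imread(f"pics/{n[1]}.png").astype(int)).sum(2)
D=d(("top0","te"))
for n,(c,rr) in dict(tape=(403,271),blue=(420,232),white=(375,164),jar=(315,152),amber=(228,138),carton=(168,190),spanner=(320,280)).items(): print(n,D[rr-14:rr+14,c-14:c+14].mean().round(1))
E
python3 -c "
from bench import robot
print(robot.close_job())"
```

```text
handle 266.0806451612903 267.19354838709677
tape 25.2
blue 66.3
white 6.9
jar 23.7
amber 7.2
carton 7.2
spanner 65.4
the job is handed in; nothing more can be done
None
```

The job is handed in: both bottles are in the chest, the tray is back level, and the stay was broken before the lid was pressed fully shut, with about 26 s used of 69. I saw no contact with the bystanders, but their last image check wasn't conclusive: pixels around the spanner and blue-cap bottle had changed, perhaps only from arm shadow or occlusion.

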